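# Close the reagent bay with its heavy cover, edge first

### The job

Take the heavy aluminium cover from its slanted stand by the handle rib and close the reagent bay with it. First rest the cover's lower edge (the one nearest the robot) on the seat just inside the bay's near curb with the cover still clearly tilted, then pivot it down gently, without letting it fall, until it lies flat inside the curb; let go and leave everything else on the bench undisturbed.

Things in the scene. Friction and masses are not known exactly. Their poses are not given: they have to be found in the camera images.
- cover_centre (a point): Centre of the cover's plate, half-way through its thickness. Bare aluminium plate 160 (own x) x 140 (own y) x 10 mm, 0.55 to 0.91 kg, z its upward normal, with a handle rib across the middle of its top face. It starts on the stand, sloping 26 degrees (0.45 rad): own x points up the slope, away from the robot; the top face and rib lean towards the robot
- cover_handle (a point): Centre of the cover's straight handle rib: 14 mm thick (own x), 90 mm long (own y), standing 36 mm up from the plate's top face; this point is 18 mm above that face. Same axes as the cover. Nothing stands beside the rib: fingers can reach in along the plate's normal and close on its two long faces, along own x
- cover_edge (a point): Middle of the cover's lower edge, on its underside: own x = -80 mm from the plate's centre, 5 mm below half-thickness; same axes as the cover
- cover: The same cover; origin at the centre of the plate's underside, same axes
- bay: Reagent bay, fixed: low white frame 240 (x) x 220 (y) mm, x away from the robot; origin on the bench under its centre. Inside is a level seat 34 mm above the bench, 27 mm wide all round an open well of vials (126 x 104 mm), and round the seat a curb 10 mm high, which leaves a recess 180 (x) x 158 (y) mm for the cover, centred on the origin. May be left or right, turned up to 0.25 rad
- stand: Slanted dark steel stand, fixed, foot 170 x 130 mm, beside the bay, turned up to 0.25 rad; origin on the bench under the middle of the parked cover, x away from the robot. Two rails at 26 degrees carry the cover, lower edge against a cross bar 8 mm high; the centre of the cover's underside is then 68 mm above the bench. The cover lifts straight up off it
- tube_rack: Bystander: white rack 120 x 44 x 82 mm with capped tubes, between bay and stand; origin under its centre
- amber_bottle: Bystander: small amber bottle, 44 mm across, 100 mm tall, between bay and stand nearer the robot; origin under its centre
- beaker: Bystander: glass beaker 70 mm across, 90 mm tall, near the robot at its left; origin under its centre
- jar: Bystander: white jar 64 mm across, 80 mm tall, near the robot at its right; origin under its centre
- tip_box: Bystander: closed grey box 110 x 75 x 60 mm at the left; origin under its centre
- steel_tray: Bystander: flat steel tray 160 x 100 x 22 mm at the right; origin under its centre
- dish: Bystander: clear flat dish 84 mm across, 14 mm tall, near the robot; origin under its centre
Mind the look-alikes: they are no part of the job. Of the things shaped like the cover, the aluminium one is meant.

How it is judged:
By the outcome, as a careful person would: the job done as asked, in the order asked, and still so for the second after the job is handed in, with the robot touching nothing.
It also fails if it takes over 61 s, if anything falls off the work surface, if the arm or the gripper's body presses on something with over 40 N, if the wrist force passes 120 N, or if a joint passes its speed limit or range.

### The arm

A 6-joint arm with a two-finger parallel gripper is mounted at the origin on the work surface. World frame = base frame: x ahead of the robot, y to its left, z up, the work surface at z = 0. Lengths are in m, angles in degrees, forces in N, time in s.
With the tool pointing down it reaches from about 0.3 to 1 m from the base axis. Payload 5.1 kg.
Tool frame: the origin (TCP) lies at the very end of the fingers, on their centre line; the grasp point (between the pads) lies 19 mm behind it; z points along the fingers, y is the direction in which the jaws open and shut (so a half turn about z gives the same grasp; the last joint's range is limited). The gripper opens to 95 mm and grips with 3 to 60 N. Pads are 20 mm wide; open, the fingers measure 119 mm over their backs; the gripper's body (75 mm by 180 mm) begins 59 mm behind the grasp point.
Start: joints at [-72.112, 7.093, 94.555, -0, 78.352, -4.733], TCP at [0.25, -0.6, 0.215] pointing down, gripper open.
Joint ranges: [-149.61, 149.61], [-58.7, 133.49], [1.44, 155.28], [-77.14, 257.14], [18.33, 153.61], [-166.67, 166.67]. Speed limits (degrees/s): [147.25, 147.25, 180, 180, 180, 180].

### API

Orientations are given as [roll, pitch, yaw] about the fixed x, y, z axes, in that order (R = Rz(yaw) Ry(pitch) Rx(roll)).
In Python, from cell import r gives the robot as it stands.
- The arm moves only by the tool send_rows, never from a script. Its argument "motion" is a list of rows, each a list of 6 numbers: the shift along the tool's x, y, z in mm, then the turn, a rotation vector about the tool's x, y, z in rad. A call has 1 to 5 rows; each row is the pose to reach, as a shift and turn from the pose commanded when the call began, along the tool's axes at that moment; what a row does not reach only later rows make up. A row lasts 1/8 s, in which the tool goes at most 62.5 mm and 10.7 degrees, less where a joint would pass 70% of its speed; a pose out of reach is approached as far as the arm can. A call with a gripper value outside its range is refused whole. "gripper" is the closure, from 0 (fully open) to 1 (shut), set as the call begins (left out, the last holds). The fingers move at their own pace and stop on an object; the grip force is fixed at half the most. Time passes only in rows, so rows that repeat a pose let the fingers close. It gives the time, the measured TCP pose, the force and the opening at its end, in the units of the state.
- r.state(): the state, without advancing time (a new reading comes with each control period).
- r.read_camera(name): name is "scene" or "top" or "wrist"; returns the picture (420x560x3 uint8, red, green, blue); there is no depth.
- r.camera_params(name): a dict with "vertical_fov" (degrees; the focal length in pixels is half the picture's height over the tangent of half this angle, whatever the lens; pixels are square), "cx", "cy" (the principal point, pixels), "distortion" ([k1, k2, p1, p2, k3] as OpenCV has them; the pictures are not rectified), "extrinsics" (4x4, takes a point from world to camera coordinates). Camera axes: x right, y down, z forward; pixel columns grow to the right and rows downward; lengths in m; the calibration is good to about 2 mm. A picture is of the moment at which its call begins: read the wrist's pose just before it. camera_params takes no time and is no camera call; for the wrist camera it gives the pose at the moment of the call.
- r.job_done(): hands the job in, once; it reports no verdict.
The state is a dict: "t": time; "joint_pos": joint angles; "dq": joint speeds; "joint_torque": joint torques, N m; "eef_pos": TCP position; "tool_rot": TCP orientation; "contact_force": force on the tool from outside, world axes, zero at the start; "ft_torque": the same for the moment, N m; "gripper_width": opening from 0.0 (shut) to 1.0 (fully open).
Only numpy, scipy, OpenCV 4.12 (cv2) and the standard library are available. Lean on these libraries where they do the work, as an engineer would, in place of code of your own. Each camera call takes 0.05 s, during which the arm holds its last target. There are 200 camera calls.

## Working session

There is one attempt and no reset: what is moved stays moved. The work goes in short steps, Python scripts to look and compute and a tool call to move; the robot and the scene stay as the last step left them, time stands still between calls to the robot, and variables do not carry over. Pictures are saved under pics/ and viewed, about 8 in all and at most 12, crops included, and the job is handed in when it is done.

Besides the shell and the picture viewer there is one more tool, called after "Emit:" by a JSON object that holds its "method" and its "body", one argument or row to a line. send_rows: Moves the arm, as the interface text tells. Its arguments: {"type":"object","properties":{"motion":{"type":"array"},"gripper":{"type":"number"}},"required":["motion"]}

```bash
ls; mkdir -p pics; python3 - <<'E'
from cell import r
import cv2
for n in ["top","scene"]:
    im=r.read_camera(n); cv2.imwrite(f"pics/{n}0.png",im[:,:,::-1])
    p=r.camera_params(n); print(n,p)
print(r.state())
E
```

```text
pics
top {'vertical_fov': 49.629743537032155, 'cx': 278.0109481756241, 'cy': 216.64231601480697, 'distortion': array([-0.00987547,  0.        ,  0.        ,  0.        ,  0.        ]), 'extrinsics': array([[-0.02942227, -0.99949211,  0.01224117,  0.01953994],
       [-0.99476528,  0.02807978, -0.09825253,  0.41598012],
       [ 0.0978589 , -0.0150679 , -0.99508622,  1.66658894],
       [ 0.        ,  0.        ,  0.        ,  1.        ]])}
scene {'vertical_fov': 57.99683752379151, 'cx': 284.72578394442434, 'cy': 214.31715174617526, 'distortion': array([-0.08745309,  0.        ,  0.        ,  0.        ,  0.        ]), 'extrinsics': array([[-0.87397474,  0.48596936, -0.00139112,  0.34890805],
       [ 0.33946457,  0.60844487, -0.71732743, -0.09592944],
       [-0.34775273, -0.62739829, -0.69673483,  1.27017404],
       [ 0.        ,  0.        ,  0.        ,  1.        ]])}
{'t': 0.1, 'joint_pos': array([-7.21123559e+01,  7.12744780e+00,  9.46248969e+01, -1.07857883e-03,
        7.83519834e+01, -4.73201126e+00]), 'dq': array([ 0.01543267, -0.08011467, -0.16457638,  0.07316384,  0.04970851,
        0.0705438 ]), 'joint_torque': array([ 4.02522619e-04, -4.18882942e+01, -3.61095643e+01,  7.76337599e-02,
        4.61492641e-02, -8.76472041e-05]), 'eef_pos': array([ 0.24979593, -0.59946447,  0.21355012]), 'tool_rot': array([-1.79895940e+02, -7.55420546e-03,  2.26198672e+01]), 'contact_force': array([-0.19518565, -0.02645828,  0.15298496]), 'ft_torque': array([0.01890977, 0.00115701, 0.01652378]), 'gripper_width': 0.9995597456660448}
```

View pics/top0.png

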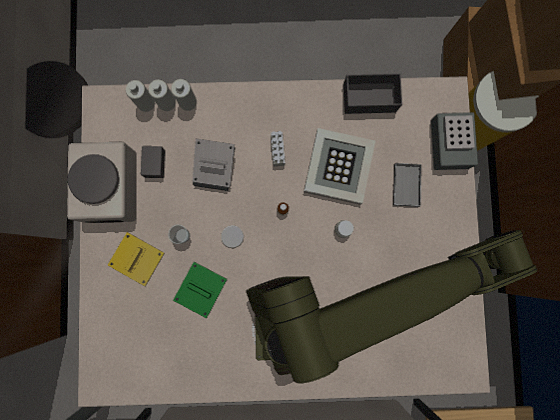

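View pics/scene0.png

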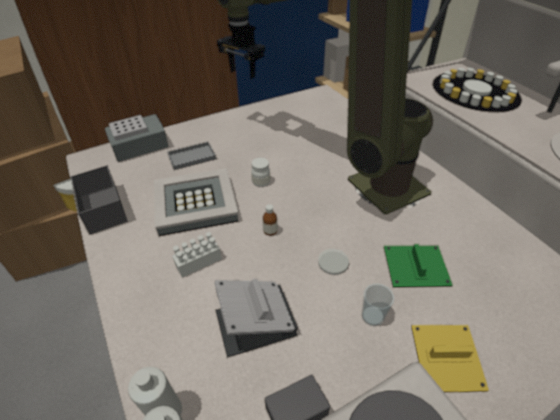

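The top view shows the aluminium cover on its stand at about (213,165), lower edge towards the bottom of the picture. The bay is at about (340,167), the tube rack at (278,148) and the amber bottle at (283,209). The scene view agrees; the yellow and green plates are the decoys.

```bash
cat > h.py <<'E'
from cell import r
import cv2, numpy as np
from scipy.spatial.transform import Rotation as Ro
def cam(n):
    p=r.camera_params(n); f=210/np.tan(np.radians(p['vertical_fov']/2))
    return np.array([[f,0,p['cx']],[0,f,p['cy']],[0,0,1]]),np.array(p['distortion'],float),np.array(p['extrinsics'])
def onplane(c,px,p0,n=(0,0,1)):
    K,d,E=c; n=np.array(n,float)
    u=cv2.undistortPoints(np.array(px,float).reshape(-1,1,2),K,d).reshape(-1,2)
    D=np.c_[u,np.ones(len(u))]@E[:3,:3]; o=-E[:3,:3].T@E[:3,3]
    return o+D*(((np.array(p0)-o)@n)/(D@n))[:,None]
def proj(c,P):
    K,d,E=c; return cv2.projectPoints(np.array(P,float).reshape(-1,3),cv2.Rodrigues(E[:3,:3])[0],E[:3,3],K,d)[0].reshape(-1,2)
def toolR(): return Ro.from_euler('xyz',r.state()['tool_rot'],degrees=True)
def rel(pos,R):
    """commanded row from the present measured pose to TCP pos, Rotation R"""
    s=r.state(); T=toolR()
    return np.round(np.r_[T.inv().apply(np.array(pos)-s['eef_pos'])*1000,(T.inv()*R).as_rotvec()],4)
E
python3 - <<'E'
from h import *
im=cv2.imread('pics/top0.png')
c=cam('top')
print(onplane(c,[(318,129),(374,138),(362,203),(304,194)],(0,0,.044)))
print(onplane(c,[(198,138),(235,142)],(0,0,.112)),onplane(c,[(230,190),(193,184)],(0,0,.042)))
print(onplane(c,[(278,148)],(0,0,.09)),onplane(c,[(283,209)],(0,0,.1)))
s=r.state();p=r.camera_params('wrist');E=p['extrinsics'];T=toolR()
print(p['vertical_fov'],p['cx'],p['cy'],p['distortion']);o=-E[:3,:3].T@E[:3,3]
print(T.inv().apply(o-s['eef_pos']),T.as_matrix().T@E[:3,:3].T)
a=im[110:230,180:390]; cv2.imwrite('pics/c1.png',cv2.resize(a,None,fx=3.7,fy=3.7,interpolation=cv2.INTER_CUBIC))
E
```

```text
[[ 0.73897366 -0.1512601   0.044     ]
 [ 0.69922248 -0.35952742  0.044     ]
 [ 0.45578039 -0.30278636  0.044     ]
 [ 0.49510591 -0.09025183  0.044     ]]
[[0.69717187 0.28594304 0.112     ]
 [0.67908465 0.15441137 0.112     ]] [[0.51780652 0.18176258 0.042     ]
 [0.54392401 0.31752959 0.042     ]]
[[0.65876681 0.00129947 0.09      ]] [[ 0.43524845 -0.00973072  0.1       ]]
70.63431165453837 277.6687789457558 215.10699777642327 [0.0228228 0.        0.        0.        0.       ]
[ 0.06738491  0.00026644 -0.1701089 ] [[-2.32365976e-04 -9.69757064e-01 -2.44072086e-01]
 [ 9.99999017e-01 -5.62911232e-04  1.28454426e-03]
 [-1.38308679e-03 -2.44071547e-01  9.69756241e-01]]
```

View pics/c1.png

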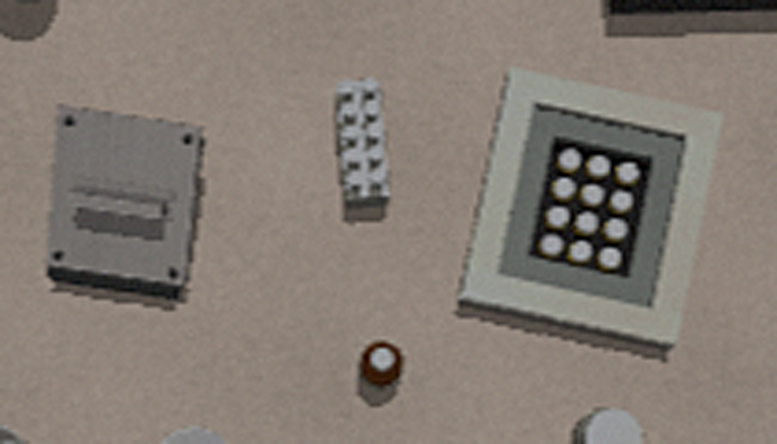

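```bash
python3 - <<'E'
from h import *
print(rel([.597,-.2,.30],Ro.from_euler('xyz',[180,0,79],degrees=True)))
E
```

```text
[ 4.741476e+02 -2.353529e+02 -8.596010e+01 -1.600000e-03 -1.000000e-03
 -9.840000e-01]
```

Emit:
{"method": "send_rows", "body": {
  "motion": [
    [60,-30,-30,0,0,-0.17],
    [115,-58,-60,0,0,-0.34],
    [170,-85,-86,0,0,-0.51],
    [225,-112,-86,0,0,-0.68],
    [280,-140,-86,0,0,-0.85]
  ],
  "gripper": 0
}}

```text
t: 0.72
eef_pos: [0.4442, -0.3751, 0.3009]
tool_rot: [179.9, 0.0, 71.6]
contact_force: [0.2, -0.2, -0.4]
gripper_width: 1.003
```

```bash
python3 - <<'E'
from h import *
print(rel([.597,-.2,.30],Ro.from_euler('xyz',[180,0,79],degrees=True)))
print(r.state())
E
```

```text
[ 2.143449e+02  8.982320e+01  9.118000e-01  1.200000e-03  6.000000e-04
 -1.288000e-01]
{'t': 0.725, 'joint_pos': array([-4.54722873e+01, -3.88480538e+00,  9.75473432e+01,  4.66265930e-03,
        8.62606321e+01, -2.70926032e+01]), 'dq': array([ 49.16443079,  -2.53443428,   2.65797219,  -0.16810721,
         0.98544485, -28.78723839]), 'joint_torque': array([-4.64708850e+00, -3.52517939e+01, -3.72678459e+01,  1.83792523e-02,
        2.17260076e-01,  4.08275099e-01]), 'eef_pos': array([ 0.44417143, -0.37508673,  0.30091666]), 'tool_rot': array([1.79929481e+02, 3.08481525e-02, 7.16199959e+01]), 'contact_force': array([ 0.23992752, -0.22485444, -0.44283532]), 'ft_torque': array([-0.03456334, -0.08970326, -0.07888686]), 'gripper_width': 1.0026246378553747}
```

Emit:
{"method": "send_rows", "body": {
  "motion": [
    [50,20,0,0,0,-0.04],
    [100,40,0,0,0,-0.08],
    [150,62,0,0,0,-0.1],
    [195,82,0,0,0,-0.1],
    [200,84,0,0,0,-0.1]
  ]
}}

```text
t: 1.35
eef_pos: [0.5879, -0.2115, 0.2993]
tool_rot: [-179.9, -0.0, 77.3]
contact_force: [-0.8, -0.7, 0.1]
gripper_width: 1.001
```

Emit:
{"method": "send_rows", "body": {
  "motion": [
    [0,0,0,0,0,0],
    [0,0,0,0,0,0]
  ]
}}

```text
t: 1.6
eef_pos: [0.5859, -0.215, 0.3001]
tool_rot: [-180.0, 0.0, 77.0]
contact_force: [-0.1, 0.4, -0.8]
gripper_width: 1.001
```

```bash
python3 - <<'E'
from h import *
import pickle
c=cam('wrist'); im=r.read_camera('wrist')[:,:,::-1].copy(); cv2.imwrite('pics/w1.png',im)
pickle.dump(c,open('w1.pkl','wb')); print(r.state()['eef_pos'],r.state()['tool_rot'])
E
```

```text
[ 0.58591553 -0.21509811  0.30018767] [-1.79988336e+02  1.31408320e-02  7.69536292e+01]
```

View pics/w1.png

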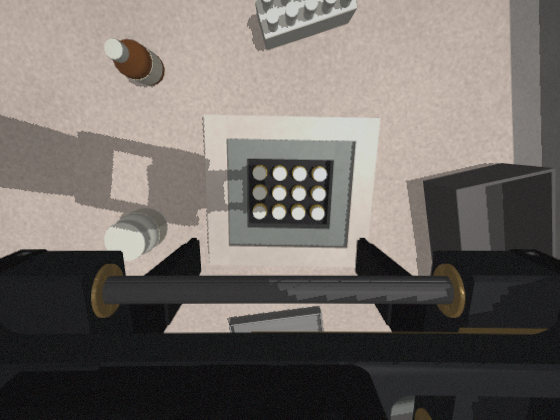

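The bay is in view, with image right = world +x and up = +y. Its outer corners are at about (204,115) and (379,118), and the recess corners at (228,139), (355,141), (347,247) and (230,247). The bottle is at (135,60), the rack at (305,20) and the jar at (130,235).

```bash
python3 - <<'E'
from h import *
import pickle
c=pickle.load(open('w1.pkl','rb')); im=cv2.imread('pics/w1.png')
g=cv2.cornerSubPix(cv2.cvtColor(im,cv2.COLOR_BGR2GRAY),np.array([[228,139],[355,141],[347,247],[230,247]],np.float32).reshape(-1,1,2),(4,4),(-1,-1),(3,50,.01)).reshape(-1,2)
w=cv2.cornerSubPix(cv2.cvtColor(im,cv2.COLOR_BGR2GRAY),np.array([[247,159],[333,161],[330,228],[247,227]],np.float32).reshape(-1,1,2),(4,4),(-1,-1),(3,50,.01)).reshape(-1,2)
o=np.array([[204,115],[379,118],[368,270],[208,267]],float)
def rep(p,z,t):
    P=onplane(c,p,(0,0,z))[:,:2]; d=np.roll(P,-1,0)-P
    a=(d[0]-d[2])/2;b=(d[3]-d[1])/2
    print(t,z,P.mean(0).round(4),np.linalg.norm(d,axis=1).round(4),'yaw',np.arctan2(a[1],a[0]).round(4),np.arctan2(-b[0],b[1]).round(4))
print(g,w)
rep(g,.034,'rec');rep(g,.044,'rec');rep(w,.034,'well');rep(o,.044,'out')
# next view above cover
print(rel([.60,.20,.33],Ro.from_euler('xyz',[180,0,81],degrees=True)))
E
```

```text
[[226.0141  138.4817 ]
 [355.2189  140.50037]
 [346.40448 247.50752]
 [228.46791 245.46442]] [[246.77698 158.32585]
 [333.22772 159.93634]
 [328.7453  228.29686]
 [247.2399  226.81812]]
rec 0.034 [ 0.5991 -0.231 ] [0.1838 0.1616 0.1838 0.1612] yaw -0.2446 -0.2475
rec 0.044 [ 0.5991 -0.2291] [0.1796 0.1579 0.1796 0.1575] yaw -0.2446 -0.2475
well 0.034 [ 0.5995 -0.2294] [0.1251 0.1033 0.125  0.1032] yaw -0.2465 -0.2473
out 0.044 [ 0.5995 -0.2322] [0.2385 0.2244 0.2481 0.2236] yaw -0.2462 -0.2403
[ 4.07556e+02 -7.99892e+01 -2.98895e+01 -2.00000e-04  2.00000e-04
 -7.06000e-02]
```

Emit:
{"method": "send_rows", "body": {
  "motion": [
    [55,-10,-20,0,0,-0.02],
    [110,-20,-30,0,0,-0.04],
    [165,-30,-30,0,0,-0.07],
    [220,-40,-30,0,0,-0.07],
    [275,-52,-30,0,0,-0.07]
  ]
}}

```text
t: 2.28
eef_pos: [0.5974, 0.0661, 0.3305]
tool_rot: [180.0, -0.0, 80.9]
contact_force: [0.9, -0.4, 0.3]
gripper_width: 1.002
```

Emit:
{"method": "send_rows", "body": {
  "motion": [
    [55,-10,0,0,0,0],
    [105,-22,0,0,0,0],
    [130,-27,0,0,0,0],
    [132,-28,0,0,0,0],
    [132,-28,0,0,0,0]
  ]
}}

```text
t: 2.9
eef_pos: [0.5906, 0.1992, 0.3303]
tool_rot: [180.0, 0.0, 81.0]
contact_force: [0.2, 0.6, -0.3]
gripper_width: 1.0
```

```bash
python3 - <<'E'
from h import *
import pickle
c=cam('wrist'); im=r.read_camera('wrist')[:,:,::-1].copy(); cv2.imwrite('pics/w2.png',im)
pickle.dump(c,open('w2.pkl','wb')); print(r.state()['eef_pos'],r.state()['tool_rot'])
E
```

```text
[0.59067949 0.1990017  0.33035055] [1.79983855e+02 2.07911927e-02 8.09657456e+01]
```

View pics/w2.png

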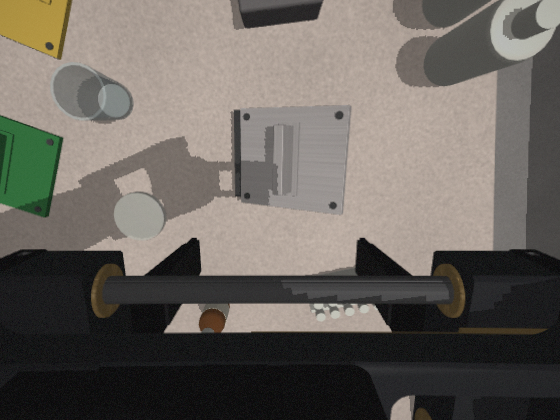

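The cover is clear: screw dots at about (247,117), (339,115), (333,206) and (247,197), far-edge corners at (350,105) and (343,214), and the rib top running from (280,124) to (288,195).

```bash
python3 - <<'E'
from h import *
import pickle
c=pickle.load(open('w2.pkl','rb')); im=cv2.imread('pics/w2.png'); g=cv2.cvtColor(im,cv2.COLOR_BGR2GRAY)
d=[]
for x,y in [(247,117),(339,115),(333,206),(247,197)]:
    p=255.-g[y-7:y+8,x-7:x+8]; p=np.clip(p-np.percentile(p,75)-25,0,None); Y,X=np.mgrid[-7:8,-7:8]
    d.append((x+(p*X).sum()/p.sum(),y+(p*Y).sum()/p.sum()))
d=np.array(d);print(d.round(1))
e=np.array([[350,105],[343,214]],float)
a=.45; yaw=-.15; p0=np.array([.61,.235,.077])
for _ in range(20):
    u=np.array([np.cos(yaw),np.sin(yaw),0]); n=np.array([0,0,np.cos(a)])-np.sin(a)*u
    P=onplane(c,d,p0,n); m=P.mean(0); p0=np.array([m[0],m[1],.077])
    yv=(P[0]+P[1]-P[2]-P[3]); yaw=np.arctan2(-yv[0],yv[1])
x=np.array([np.cos(a)*np.cos(yaw),np.cos(a)*np.sin(yaw),np.sin(a)]); y=np.array([-np.sin(yaw),np.cos(yaw),0])
loc=lambda Q:np.c_[(Q-p0)@x,(Q-p0)@y,(Q-p0)@n].round(4)
print(p0,yaw,loc(P),m[2]); print('edge',loc(onplane(c,e,p0,n)))
print('rib',loc(onplane(c,[(275,124),(284,124),(282,195),(293,195)],p0+.036*n,n)))
np.savez('cov.npz',p0=p0,yaw=yaw,n=n,x=x,y=y)
R=Ro.from_matrix(np.c_[y,x,-n]); print('toolrpy',R.as_euler('xyz',degrees=True))
pre=p0+.10*n; print('pre',pre,rel(pre,R)); print('grasp tcp',p0+.005*n)
E
cat > dbg.py <<'E'
E
python3 -c "
import cv2;im=cv2.imread('pics/w2.png')[90:230,215:375];cv2.imwrite('pics/c2.png',cv2.resize(im,None,fx=4.5,fy=4.2,interpolation=cv2.INTER_CUBIC))"; rm dbg.py
```

```text
[[246.2 116.5]
 [339.  115. ]
 [332.5 205.1]
 [245.5 194.9]]
[0.6106069  0.23794267 0.077     ] -0.18823141987677358 [[-0.0682  0.0572  0.    ]
 [ 0.0682  0.0584  0.    ]
 [ 0.0691 -0.0575  0.    ]
 [-0.0691 -0.0582 -0.    ]] 0.077
edge [[ 0.0809  0.0699  0.    ]
 [ 0.0842 -0.0679 -0.    ]]
rib [[-0.0035  0.0451  0.036 ]
 [ 0.009   0.0452  0.036 ]
 [ 0.0097 -0.0445  0.036 ]
 [ 0.0254 -0.0428  0.036 ]]
toolrpy [154.21689922   0.          79.21513407]
pre [0.56787864 0.24608183 0.16704471] [ 4.297500e+01 -2.995680e+01  1.632818e+02 -4.497000e-01 -6.500000e-03
  3.010000e-02]
grasp tcp [0.60847049 0.23834963 0.08150224]
```

View pics/c2.png

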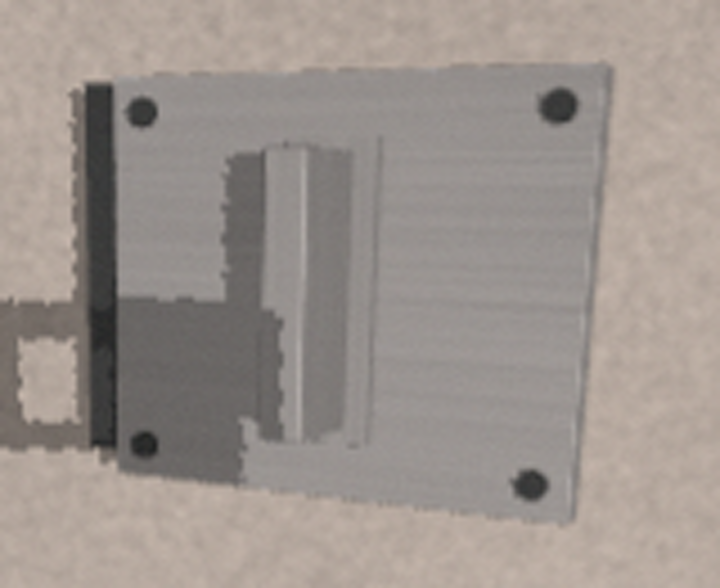

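The crop refines the dots to (246.6,116.4), (339,115), (332.8,205.5) and (247.2,196). The rib top's right-hand edge runs (282.3,125.2) to (281.7,194.3). I'll refit with these.

```bash
python3 - <<'E'
from h import *
import pickle
c=pickle.load(open('w2.pkl','rb'))
d=np.array([(246.6,116.4),(339,115),(332.8,205.5),(247.2,196)]); d-=.5*(1-1/4.35)
a=.45; yaw=-.15; p0=np.array([.61,.235,.077])
for _ in range(20):
    u=np.array([np.cos(yaw),np.sin(yaw),0]); n=np.array([0,0,np.cos(a)])-np.sin(a)*u
    P=onplane(c,d,p0,n); m=P.mean(0); p0=np.array([m[0],m[1],.077])
    yv=(P[0]+P[1]-P[2]-P[3]); yaw=np.arctan2(-yv[0],yv[1])
x=np.array([np.cos(a)*np.cos(yaw),np.cos(a)*np.sin(yaw),np.sin(a)]); y=np.array([-np.sin(yaw),np.cos(yaw),0])
loc=lambda Q:np.c_[(Q-p0)@x,(Q-p0)@y,(Q-p0)@n].round(4)
print(p0,yaw,loc(P))
print('edge',loc(onplane(c,[(350,105),(342.5,214)],p0,n)))
print('rib',loc(onplane(c,[(273.4,125.2),(282.3,125.2),(281.7,194.3)],p0+.036*n,n)))
np.savez('cov.npz',p0=p0,yaw=yaw,n=n,x=x,y=y)
R=Ro.from_matrix(np.c_[y,x,-n]); print('toolrpy',R.as_euler('xyz',degrees=True))
pre=p0+.10*n; print('pre',pre,rel(pre,R)); print('grasp tcp',p0+.005*n)
E
```

```text
[0.61098077 0.23781801 0.077     ] -0.17697581626142186 [[-0.0679  0.0586  0.    ]
 [ 0.0679  0.0582  0.    ]
 [ 0.0678 -0.0583 -0.    ]
 [-0.0678 -0.0585 -0.    ]]
edge [[ 0.0813  0.0691  0.    ]
 [ 0.0824 -0.0689  0.    ]]
rib [[-0.0056  0.044   0.036 ]
 [ 0.0069  0.0439  0.036 ]
 [ 0.0082 -0.0436  0.036 ]]
toolrpy [ 1.54216899e+02 -1.27222187e-14  7.98600327e+01]
pre [0.5681636  0.24547573 0.16704471] [ 4.242120e+01 -2.958020e+01  1.632821e+02 -4.497000e-01 -4.000000e-03
  1.910000e-02]
grasp tcp [0.60883991 0.2382009  0.08150224]
```

Emit:
{"method": "send_rows", "body": {
  "motion": [
    [10,-7,40,-0.11,0,0],
    [20,-15,80,-0.22,0,0.01],
    [30,-22,120,-0.34,0,0.019],
    [42.4,-29.6,160,-0.45,-0.004,0.019],
    [42.4,-29.6,163.3,-0.45,-0.004,0.019]
  ]
}}

```text
t: 3.58
eef_pos: [0.5633, 0.2449, 0.1604]
tool_rot: [154.7, 0.4, 80.0]
contact_force: [-0.2, -0.0, 0.2]
gripper_width: 0.997
```

Emit:
{"method": "send_rows", "body": {
  "motion": [
    [0,0,0,0,0,0],
    [0,0,0,0,0,0]
  ]
}}

```text
t: 3.82
eef_pos: [0.5707, 0.2468, 0.171]
tool_rot: [154.0, -0.2, 79.9]
contact_force: [-0.1, 0.1, -0.1]
gripper_width: 1.003
```

```bash
python3 - <<'E'
from h import *
z=np.load('cov.npz'); R=Ro.from_matrix(np.c_[z['y'],z['x'],-z['n']])
print(rel(z['p0']+.005*z['n'],R), r.state()['joint_pos'])
E
```

```text
[-2.07850e+00 -4.16830e+00  9.75307e+01  4.40000e-03 -3.10000e-03
 -1.50000e-03] [ 25.21751877  -6.30283722 115.26972801 -18.93615007  50.78327676
  44.8221106 ]
```

Emit:
{"method": "send_rows", "body": {
  "motion": [
    [0,-2,15,0,0,0],
    [0,-2,30,0,0,0],
    [0,-2,45,0,0,0],
    [0,-2,50,0,0,0],
    [0,-2,50,0,0,0]
  ]
}}

```text
t: 4.45
eef_pos: [0.5873, 0.2432, 0.12]
tool_rot: [154.3, 0.0, 79.9]
contact_force: [0.3, -0.6, -0.2]
gripper_width: 0.999
```

Emit:
{"method": "send_rows", "body": {
  "motion": [
    [0,0,0,0,0,0],
    [0,0,0,0,0,0]
  ]
}}

```text
t: 4.7
eef_pos: [0.5877, 0.2437, 0.1218]
tool_rot: [154.2, -0.1, 80.0]
contact_force: [-0.5, -0.1, -0.3]
gripper_width: 0.998
```

```bash
python3 - <<'E'
from h import *
z=np.load('cov.npz'); R=Ro.from_matrix(np.c_[z['y'],z['x'],-z['n']])
print(rel(z['p0']+.005*z['n'],R), r.state()['dq'])
E
```

```text
[-1.79770e+00  2.03640e+00  4.57542e+01  1.00000e-03 -1.70000e-03
  1.30000e-03] [-0.0455605  -0.08782033  0.07092871  0.06270258 -0.10433425  0.00282771]
```

Emit:
{"method": "send_rows", "body": {
  "motion": [
    [-1,1,12,0,0,0],
    [-1.8,2,24,0,0,0],
    [-1.8,2,36,0,0,0],
    [-1.8,2,43,0,0,0],
    [-1.8,2,45,0,0,0]
  ]
}}

```text
t: 5.32
eef_pos: [0.608, 0.2377, 0.0803]
tool_rot: [154.3, 0.0, 79.9]
contact_force: [0.7, -0.1, -0.0]
gripper_width: 1.002
```

Emit:
{"method": "send_rows", "body": {
  "motion": [
    [0,0,0,0,0,0],
    [0,0,0,0,0,0]
  ]
}}

```text
t: 5.58
eef_pos: [0.6084, 0.2382, 0.082]
tool_rot: [154.2, -0.0, 80.0]
contact_force: [-0.3, -0.8, 0.0]
gripper_width: 0.996
```

```bash
python3 - <<'E'
from h import *
z=np.load('cov.npz'); R=Ro.from_matrix(np.c_[z['y'],z['x'],-z['n']])
print(rel(z['p0']+.005*z['n'],R), r.state()['contact_force'])
E
```

```text
[ 0.0937  0.1794  0.5876  0.0007 -0.0016  0.0013] [-0.26154516 -0.80260617  0.04683705]
```

Emit:
{"method": "send_rows", "body": {
  "motion": [
    [0,0,0,0,0,0],
    [0,0,0,0,0,0],
    [0,0,0,0,0,0],
    [0,0,0,0,0,0],
    [0,0,0,0,0,0]
  ],
  "gripper": 1
}}

```text
t: 6.2
eef_pos: [0.6082, 0.238, 0.0814]
tool_rot: [154.2, -0.0, 80.0]
contact_force: [-0.8, 0.1, 0.2]
gripper_width: 0.536
```

Emit:
{"method": "send_rows", "body": {
  "motion": [
    [0,0,0,0,0,0],
    [0,0,0,0,0,0],
    [0,0,0,0,0,0]
  ]
}}

```text
t: 6.58
eef_pos: [0.6082, 0.238, 0.0814]
tool_rot: [154.2, -0.0, 80.0]
contact_force: [0.2, 0.4, 0.6]
gripper_width: 0.217
```

Emit:
{"method": "send_rows", "body": {
  "motion": [
    [0,0,0,0,0,0],
    [0,0,0,0,0,0],
    [0,0,0,0,0,0],
    [0,0,0,0,0,0],
    [0,0,0,0,0,0]
  ]
}}

```text
t: 7.2
eef_pos: [0.6093, 0.2377, 0.0822]
tool_rot: [154.1, -0.1, 79.9]
contact_force: [5.0, -2.2, -0.9]
gripper_width: 0.146
```

```bash
python3 - <<'E'
from h import *
s=r.state();print(s)
T=toolR()
for d in (.03,.15): print(T.inv().apply([0,0,d])*1000)
E
```

```text
{'t': 7.2, 'joint_pos': array([ 22.64059801,   3.50997267, 114.98117829, -20.93083107,
        41.1848367 ,  46.08394405]), 'dq': array([-0.02285478,  0.06747707, -0.03712103,  0.06697095,  0.07279438,
       -0.02204076]), 'joint_torque': array([ 2.47454189e+00, -3.55261374e+01, -3.10319996e+01, -1.33813557e-02,
       -4.03618673e-01, -1.21422987e-01]), 'eef_pos': array([0.60928918, 0.23773708, 0.08220457]), 'tool_rot': array([ 1.54099523e+02, -5.64077419e-02,  7.99401666e+01]), 'contact_force': array([ 4.97387507, -2.1803968 , -0.92059379]), 'ft_torque': array([-0.18031036, -0.50303772, -0.14896508]), 'gripper_width': 0.14560189069975857}
[  0.02953502  13.10427202 -26.98661117]
[   0.1476751    65.52136011 -134.93305585]
```

Gripped, with the opening at 13.9 mm. I'll lift straight up in the world frame.

Emit:
{"method": "send_rows", "body": {
  "motion": [
    [0,1.3,-2.7,0,0,0],
    [0,3.5,-7.2,0,0,0],
    [0,6.1,-12.6,0,0,0],
    [0,9.6,-19.8,0,0,0],
    [0,13.1,-27,0,0,0]
  ]
}}

```text
t: 7.82
eef_pos: [0.6078, 0.238, 0.1115]
tool_rot: [154.3, 0.0, 80.0]
contact_force: [-0.0, 0.0, -5.0]
gripper_width: 0.148
```

Emit:
{"method": "send_rows", "body": {
  "motion": [
    [0,6,-12.4,0,0,0],
    [0,14,-28.8,0,0,0],
    [0,23,-47.4,0,0,0],
    [0,32,-65.9,0,0,0],
    [0,40,-82.4,0,0,0]
  ]
}}

```text
t: 8.45
eef_pos: [0.6088, 0.238, 0.2053]
tool_rot: [154.1, -0.1, 80.0]
contact_force: [-0.3, -0.8, -5.5]
gripper_width: 0.143
```

Emit:
{"method": "send_rows", "body": {
  "motion": [
    [0,6,-12.4,0,0,0],
    [0,10,-20.6,0,0,0],
    [0,12.4,-25.6,0,0,0],
    [0,12.4,-25.6,0,0,0],
    [0,12.4,-25.6,0,0,0]
  ]
}}

```text
t: 9.07
eef_pos: [0.608, 0.2377, 0.2304]
tool_rot: [154.3, 0.0, 80.0]
contact_force: [0.2, -0.0, -5.8]
gripper_width: 0.147
```

```bash
python3 - <<'E'
from h import *
import pickle
s=r.state();print(s['eef_pos'],s['tool_rot'],s['contact_force'],s['ft_torque'],s['gripper_width'])
c=cam('wrist'); im=r.read_camera('wrist')[:,:,::-1].copy(); cv2.imwrite('pics/w3.png',im)
pickle.dump((c,s['eef_pos'],toolR().as_matrix()),open('w3.pkl','wb'))
E
```

```text
[0.60802508 0.23771882 0.23039171] [1.54297229e+02 2.88618364e-02 7.99577178e+01] [ 0.17542988 -0.04341632 -5.81957293] [ 0.1021084   0.67593287 -0.01170445] 0.14718967447542963
```

View pics/w3.png

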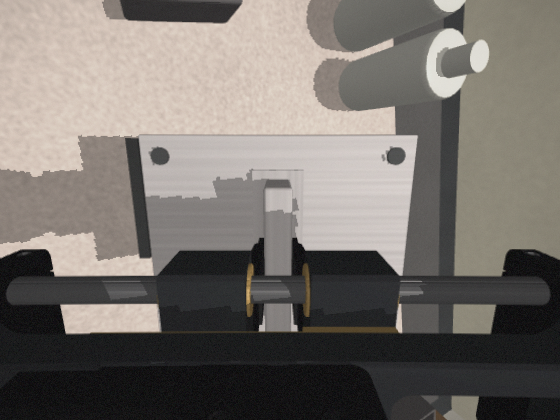

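The cover hangs square in the jaws: rib centred at column 278, upper-row dots at (160,156) and (396,156). The wrist force is -5.8 N. Next I'll measure the grasp offset and work out the hover pose over the bay.

```bash
cat > plan.py <<'E'
from h import *
BC=np.array([.5993,-.2292,0]); BY=-.246
OFF=np.array([0,0,.005])  # plate top centre in tool frame
def pose(tilt,up=0,ex=-.079,ey=0):
    """tool pose with the lower underside edge at bay (ex,ey), seat height+up"""
    u=np.array([np.cos(BY),np.sin(BY),0]); v=np.array([-u[1],u[0],0]); k=np.array([0,0,1.])
    x=np.cos(tilt)*u+np.sin(tilt)*k; n=np.cos(tilt)*k-np.sin(tilt)*u
    E=BC+ex*u+ey*v+(.034+up)*k
    R=np.c_[v,x,-n]; return E+.08*x+.01*n-R@OFF, Ro.from_matrix(R)
E
python3 - <<'E'
from plan import *
import pickle
c,p,T=pickle.load(open('w3.pkl','rb'))
for h in (.003,.005,.007,.009):
    Q=onplane(c,[(160,156),(396,156),(139,135),(416,135)],p+T[:,2]*h,T[:,2]); print(h,((Q-p)@T).round(4).tolist())
P,R=pose(.45,.10); print(P,R.as_euler('xyz',degrees=True)); print(rel(P,R))
E
```

```text
0.003 [[0.0585, -0.0676, 0.003], [0.0586, 0.0673, 0.003], [0.07, -0.0781, 0.003], [0.0701, 0.0773, 0.003]]
0.005 [[0.0584, -0.0684, 0.005], [0.0585, 0.0681, 0.005], [0.07, -0.079, 0.005], [0.0701, 0.0782, 0.005]]
0.007 [[0.0583, -0.0692, 0.007], [0.0584, 0.0689, 0.007], [0.0701, -0.0799, 0.007], [0.0701, 0.0791, 0.007]]
0.009 [[0.0582, -0.0699, 0.009], [0.0583, 0.0697, 0.009], [0.0701, -0.0808, 0.009], [0.0702, 0.08, 0.009]]
[ 0.58621737 -0.22591514  0.18230395] [154.21689922   0.          75.90523824]
[-4.602964e+02  3.259660e+01  6.925230e+01 -1.400000e-03 -3.020000e-02
  6.390000e-02]
```

Emit:
{"method": "send_rows", "body": {
  "motion": [
    [-10,0,0,0,0,0],
    [-30,0,0,0,0,0],
    [-60,0,0,0,0,0],
    [-95,0,0,0,0,0.01],
    [-130,0,0,0,-0.01,0.02]
  ]
}}

```text
t: 9.75
eef_pos: [0.5849, 0.1075, 0.2313]
tool_rot: [154.2, 0.1, 78.6]
contact_force: [0.4, -1.1, -5.3]
gripper_width: 0.145
```

Emit:
{"method": "send_rows", "body": {
  "motion": [
    [-35,0,0,0,0,0],
    [-70,0,0,0,0,0.01],
    [-105,0,0,0,0,0.02],
    [-140,0,0,0,-0.01,0.03],
    [-175,0,0,0,-0.01,0.04]
  ]
}}

```text
t: 10.38
eef_pos: [0.5501, -0.0639, 0.2313]
tool_rot: [154.2, -0.4, 76.3]
contact_force: [0.7, -0.3, -5.6]
gripper_width: 0.147
```

Emit:
{"method": "send_rows", "body": {
  "motion": [
    [-35,0,0,0,0,0],
    [-70,0,0,0,0,0],
    [-100,0,0,0,0,0],
    [-115,0,0,0,0,0],
    [-120,0,0,0,0,0]
  ]
}}

```text
t: 11.0
eef_pos: [0.5219, -0.18, 0.2303]
tool_rot: [154.2, -0.4, 76.2]
contact_force: [0.6, 0.9, -5.4]
gripper_width: 0.145
```

```bash
python3 - <<'E'
from plan import *
print(r.state()['eef_pos'],r.state()['gripper_width'])
P,R=pose(.45,.05); print(rel(P,R))
E
```

```text
[ 0.52185287 -0.18004944  0.2302578 ] 0.145236542011076
[-2.993040e+01  2.365810e+01  1.199411e+02 -5.000000e-04 -8.900000e-03
  2.100000e-03]
```

Emit:
{"method": "send_rows", "body": {
  "motion": [
    [-5,4,15,0,-0.002,0],
    [-13,10,45,0,-0.005,0.001],
    [-20,16,75,0,-0.009,0.002],
    [-26,21,105,0,-0.009,0.002],
    [-30,23.7,120,0,-0.009,0.002]
  ]
}}

```text
t: 11.62
eef_pos: [0.5874, -0.2233, 0.1291]
tool_rot: [154.5, -0.1, 76.1]
contact_force: [-0.5, 1.2, -5.5]
gripper_width: 0.143
```

Emit:
{"method": "send_rows", "body": {
  "motion": [
    [0,0,0,0,0,0],
    [0,0,0,0,0,0],
    [0,0,0,0,0,0]
  ]
}}

```text
t: 12.0
eef_pos: [0.5882, -0.2241, 0.134]
tool_rot: [154.1, -0.0, 76.1]
contact_force: [0.5, 0.1, -5.8]
gripper_width: 0.148
```

```bash
python3 - <<'E'
from plan import *
import pickle
s=r.state();print(s['eef_pos'],s['tool_rot'],s['contact_force'],s['gripper_width'])
for u in (.05,.006,0): print(u,rel(*pose(.45,u)))
c=cam('wrist'); im=r.read_camera('wrist')[:,:,::-1].copy(); cv2.imwrite('pics/w4.png',im)
pickle.dump((c,s['eef_pos'],toolR().as_matrix()),open('w4.pkl','wb'))
E
```

```text
[ 0.58816132 -0.22410426  0.13399635] [ 1.54094794e+02 -3.19251770e-02  7.60538565e+01] [ 0.54351019  0.0561535  -5.79876952] 0.14771685269849438
0.05 [-2.2270e+00 -2.0433e+00  8.8770e-01  2.1000e-03 -1.6000e-03  2.1000e-03]
0.006 [-2.25150e+00 -2.12662e+01  4.04665e+01  2.10000e-03 -1.60000e-03
  2.10000e-03]
0 [-2.25480e+00 -2.38875e+01  4.58636e+01  2.10000e-03 -1.60000e-03
  2.10000e-03]
```

View pics/w4.png

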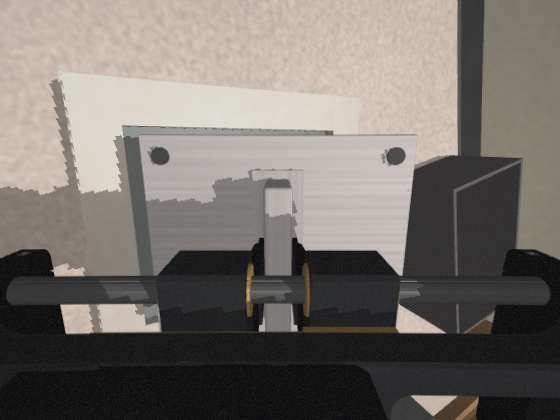

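The cover is still square in the jaws. Behind it the bay recess's near-left rim corner shows at about (124,127) and the outer corner at (62,74). I'll check these against the model.

```bash
python3 - <<'E'
from plan import *
import pickle
c,p,T=pickle.load(open('w4.pkl','rb'))
u=np.array([np.cos(BY),np.sin(BY),0]); v=np.array([-u[1],u[0],0])
print('expected px',proj(c,[BC+a*u+b*v+[0,0,.044] for a,b in [(-.09,.079),(-.12,.11),(.12,.11)]]))
Q=onplane(c,[(124,127),(62,74),(362,97),(332,130)],(0,0,.044))-BC; print(np.c_[Q@u,Q@v].round(4))
E
```

```text
expected px [[121.24536028 125.5251973 ]
 [ 59.74272848  71.81329383]
 [359.76519862  97.55126167]]
[[-0.0884  0.0781]
 [-0.119   0.1089]
 [ 0.1227  0.1107]
 [ 0.089   0.0793]]
```

Emit:
{"method": "send_rows", "body": {
  "motion": [
    [-1,-5,9,0.001,0,0.001],
    [-2.2,-11,19,0.002,-0.001,0.002],
    [-2.2,-17,31,0.002,-0.001,0.002],
    [-2.2,-20,38,0.002,-0.001,0.002],
    [-2.2,-20.3,40.4,0.002,-0.001,0.002]
  ]
}}

```text
t: 12.68
eef_pos: [0.586, -0.2256, 0.0857]
tool_rot: [154.5, -0.1, 75.9]
contact_force: [0.3, -0.6, -5.2]
gripper_width: 0.148
```

Emit:
{"method": "send_rows", "body": {
  "motion": [
    [0,0,0,0,0,0],
    [0,0,0,0,0,0]
  ]
}}

```text
t: 12.92
eef_pos: [0.587, -0.2262, 0.0879]
tool_rot: [154.3, -0.0, 75.9]
contact_force: [0.6, 1.1, -5.7]
gripper_width: 0.147
```

```bash
python3 - <<'E'
from plan import *
s=r.state();print(s['eef_pos'],s['tool_rot'],s['contact_force'],s['ft_torque'])
for u in (.006,0): print(u,rel(*pose(.45,u,ex=-.078)))
E
```

```text
[ 0.5869938  -0.22617441  0.08791624] [ 1.54273050e+02 -4.97671745e-02  7.59108508e+01] [ 0.62438087  1.05186735 -5.67671645] [0.14474805 0.65265118 0.05772686]
0.006 [ 6.270e-02  3.339e-01 -2.694e-01 -1.000e-03 -8.000e-04 -3.000e-04]
0 [ 5.7500e-02 -2.2706e+00  5.1358e+00 -1.0000e-03 -8.0000e-04 -3.0000e-04]
```

Descend the last 5.6 mm slowly while watching the force. Straight down 1 mm is (0, -0.435, 0.9) in tool axes.

Emit:
{"method": "send_rows", "body": {
  "motion": [
    [0,-0.45,1.0,0,0,0],
    [0,-0.9,2.0,0,0,0],
    [0,-1.3,3.0,0,0,0],
    [0,-1.7,3.8,0,0,0],
    [0,-2.0,4.4,0,0,0]
  ]
}}

```text
t: 13.55
eef_pos: [0.5867, -0.226, 0.0825]
tool_rot: [154.3, -0.1, 75.9]
contact_force: [-1.0, 0.4, -3.5]
gripper_width: 0.143
```

Emit:
{"method": "send_rows", "body": {
  "motion": [
    [0,-0.3,0.6,0,0,0],
    [0,-0.5,1.1,0,0,0],
    [0,-0.5,1.1,0,0,0]
  ]
}}

```text
t: 13.92
eef_pos: [0.587, -0.2261, 0.0821]
tool_rot: [154.3, -0.1, 75.9]
contact_force: [-3.4, 1.6, 3.4]
gripper_width: 0.145
```

```bash
python3 - <<'E'
from plan import *
s=r.state();print(s['eef_pos'],s['tool_rot'],s['contact_force'],s['ft_torque'])
print(rel(*pose(.45,0,ex=-.078)))
E
```

```text
[ 0.58697469 -0.22609911  0.08205465] [ 1.54298505e+02 -6.00547596e-02  7.59159807e+01] [-3.42882059  1.5847236   3.36923818] [ 0.40835012  1.33001319 -0.02054624]
[-5.800e-03  3.070e-01 -1.289e-01 -1.400e-03 -1.000e-03 -3.000e-04]
```

Edge contact is confirmed: the load changed from -5.7 to +3.4 N with the cover tilted about 26°. Now I'll pivot about that edge, which lies at y=-80, z=+15 mm in the tool frame, 0.09 rad per call.

Emit:
{"method": "send_rows", "body": {
  "motion": [
    [0,0.4,1.1,0.018,0,0],
    [0,0.7,2.45,0.036,0,0],
    [0,0.9,3.9,0.054,0,0],
    [0,1.1,5.35,0.072,0,0],
    [0,1.2,6.8,0.09,0,0]
  ]
}}

```text
t: 14.55
eef_pos: [0.591, -0.2271, 0.0758]
tool_rot: [159.5, -0.1, 75.9]
contact_force: [-3.3, 1.1, 4.8]
gripper_width: 0.145
```

Emit:
{"method": "send_rows", "body": {
  "motion": [
    [0,0.26,1.44,0.018,0,0],
    [0,0.49,2.89,0.036,0,0],
    [0,0.69,4.34,0.054,0,0],
    [0,0.87,5.79,0.072,0,0],
    [0,1.02,7.25,0.09,0,0]
  ]
}}

```text
t: 15.18
eef_pos: [0.5944, -0.228, 0.0694]
tool_rot: [164.7, -0.1, 75.9]
contact_force: [-2.2, 1.4, 5.2]
gripper_width: 0.145
```

```bash
python3 - <<'E'
from plan import *
s=r.state();print(s['eef_pos'],s['tool_rot'],s['contact_force'],s['ft_torque'])
t=np.radians(180-s['tool_rot'][0]);print(t,rel(*pose(t,0,ex=-.078)))
E
```

```text
[ 0.59435034 -0.22798465  0.06940065] [ 1.64668034e+02 -5.63521222e-02  7.59031633e+01] [-2.20151246  1.43464407  5.17273101] [ 4.11540786e-01  1.00981669e+00 -7.65668068e-04]
0.26759328128821175 [ 2.680e-02  3.309e-01 -1.357e-01  0.000e+00 -9.000e-04 -3.000e-04]
```

Emit:
{"method": "send_rows", "body": {
  "motion": [
    [0,0.26,1.44,0.018,0,0],
    [0,0.49,2.89,0.036,0,0],
    [0,0.69,4.34,0.054,0,0],
    [0,0.87,5.79,0.072,0,0],
    [0,1.02,7.25,0.09,0,0]
  ]
}}

```text
t: 15.8
eef_pos: [0.5972, -0.2286, 0.0627]
tool_rot: [169.8, -0.1, 75.9]
contact_force: [-1.8, 0.4, 4.5]
gripper_width: 0.145
```

Emit:
{"method": "send_rows", "body": {
  "motion": [
    [0,0.26,1.44,0.018,0,0],
    [0,0.49,2.89,0.036,0,0],
    [0,0.69,4.34,0.054,0,0],
    [0,0.87,5.79,0.072,0,0],
    [0,1.02,7.25,0.09,0,0]
  ]
}}

```text
t: 16.42
eef_pos: [0.5994, -0.2292, 0.0557]
tool_rot: [175.0, -0.1, 75.9]
contact_force: [-0.3, 1.5, 5.1]
gripper_width: 0.146
```

```bash
python3 - <<'E'
from plan import *
s=r.state();print(s['eef_pos'],s['tool_rot'],s['contact_force'],s['ft_torque'])
t=np.radians(180-s['tool_rot'][0]);print(t,rel(*pose(t,0,ex=-.078)), rel(*pose(0,0,ex=-.078)))
E
```

```text
[ 0.59939109 -0.22923244  0.05570902] [ 1.74988049e+02 -5.69565915e-02  7.59003676e+01] [-0.28621398  1.46093307  5.13949368] [ 0.35963061  0.97109634 -0.03433021]
0.08747504339053144 [ 9.500e-03  3.058e-01 -1.967e-01  0.000e+00 -1.000e-03 -2.000e-04] [ 2.8000e-03  1.3103e+00  6.8497e+00  8.7500e-02 -1.0000e-03 -1.0000e-04]
```

Last 5°, slower.

Emit:
{"method": "send_rows", "body": {
  "motion": [
    [0,0.18,0.9,0.012,0,0],
    [0,0.33,1.85,0.024,0,0],
    [0,0.48,2.8,0.036,0,0],
    [0,0.6,3.75,0.048,0,0],
    [0,0.75,4.7,0.06,0,0]
  ]
}}

```text
t: 17.05
eef_pos: [0.6005, -0.2295, 0.0511]
tool_rot: [178.4, -0.1, 75.9]
contact_force: [-1.0, 0.8, 5.2]
gripper_width: 0.143
```

Emit:
{"method": "send_rows", "body": {
  "motion": [
    [0,0.1,0.5,0.006,0,0],
    [0,0.17,1.0,0.012,0,0],
    [0,0.25,1.4,0.018,0,0],
    [0,0.3,1.8,0.023,0,0],
    [0,0.33,2.1,0.0275,0,0]
  ]
}}

```text
t: 17.68
eef_pos: [0.6007, -0.2296, 0.0495]
tool_rot: [180.0, -0.1, 75.9]
contact_force: [-4.8, 2.3, 9.2]
gripper_width: 0.144
```

Emit:
{"method": "send_rows", "body": {
  "motion": [
    [0,0,0,0,0,0],
    [0,0,0,0,0,0]
  ]
}}

```text
t: 17.92
eef_pos: [0.6007, -0.2296, 0.0495]
tool_rot: [180.0, -0.1, 75.9]
contact_force: [-4.1, 1.0, 8.2]
gripper_width: 0.144
```

```bash
python3 - <<'E'
from plan import *
s=r.state();print(s['eef_pos'],s['tool_rot'],s['contact_force'],s['ft_torque'],s['gripper_width'])
print(rel(*pose(0,0,ex=-.078)))
E
```

```text
[ 0.60072273 -0.22955646  0.0495271 ] [ 1.79960422e+02 -6.34566290e-02  7.58968714e+01] [-4.1301639   1.04227925  8.22949895] [ 0.42949055  0.77545965 -0.04824322] 0.144306519921276
[-1.200e-03  5.329e-01  5.275e-01  7.000e-04 -1.100e-03 -1.000e-04]
```

Flat, tool at 180.0°, resting on the seat with about 14 N. Releasing.

Emit:
{"method": "send_rows", "body": {
  "motion": [
    [0,0,0,0,0,0],
    [0,0,0,0,0,0],
    [0,0,0,0,0,0],
    [0,0,0,0,0,0],
    [0,0,0,0,0,0]
  ],
  "gripper": 0
}}

```text
t: 18.55
eef_pos: [0.6005, -0.2294, 0.0486]
tool_rot: [180.0, -0.1, 75.9]
contact_force: [-0.1, -0.1, 0.0]
gripper_width: 0.613
```

Emit:
{"method": "send_rows", "body": {
  "motion": [
    [0,0,0,0,0,0],
    [0,0,0,0,0,0],
    [0,0,0,0,0,0],
    [0,0,0,0,0,0],
    [0,0,0,0,0,0]
  ]
}}

```text
t: 19.18
eef_pos: [0.6005, -0.2294, 0.0487]
tool_rot: [180.0, -0.1, 75.9]
contact_force: [-0.1, 0.2, -0.0]
gripper_width: 0.999
```

Emit:
{"method": "send_rows", "body": {
  "motion": [
    [0,0,-8,0,0,0],
    [0,0,-24,0,0,0],
    [0,0,-50,0,0,0],
    [0,0,-85,0,0,0],
    [0,0,-120,0,0,0]
  ]
}}

```text
t: 19.8
eef_pos: [0.6006, -0.2296, 0.1713]
tool_rot: [179.9, -0.0, 75.9]
contact_force: [0.1, -0.3, -0.7]
gripper_width: 0.999
```

Emit:
{"method": "send_rows", "body": {
  "motion": [
    [0,0,-40,0,0,0],
    [0,0,-80,0,0,0],
    [0,0,-120,0,0,0],
    [0,0,-130,0,0,0],
    [0,0,-130,0,0,0]
  ]
}}

```text
t: 20.42
eef_pos: [0.6004, -0.2297, 0.2994]
tool_rot: [179.9, -0.0, 75.9]
contact_force: [0.2, -0.7, 0.3]
gripper_width: 1.003
```

```bash
python3 - <<'E'
from plan import *
import pickle
s=r.state();print(s['eef_pos'],s['contact_force'])
c=cam('wrist'); im=r.read_camera('wrist')[:,:,::-1].copy(); cv2.imwrite('pics/w5.png',im)
t=r.read_camera('top')[:,:,::-1]
pickle.dump(c,open('w5.pkl','wb'))
o=cv2.resize(im,(640,480)); d=cv2.absdiff(cv2.imread('pics/top0.png'),t).max(2)
cv2.imwrite('pics/w5b.png',im); cv2.imwrite('pics/top1.png',t)
E
```

```text
[ 0.60040959 -0.22972355  0.29937879] [ 0.2479096  -0.69534944  0.26976846]
```

View pics/w5.png

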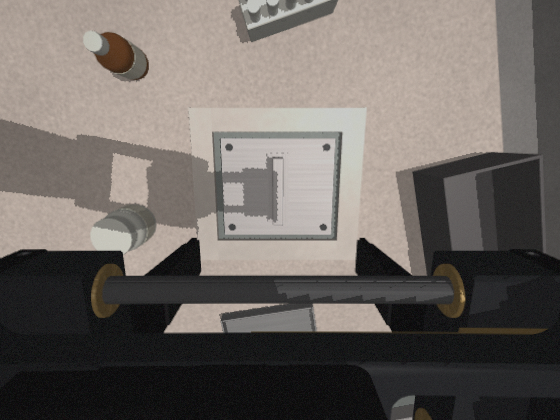

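View pics/top1.png

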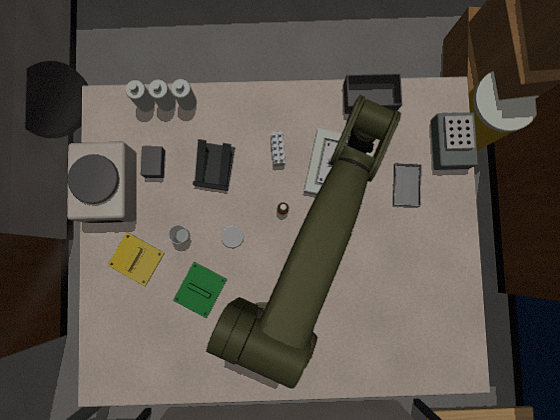

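The wrist view shows the cover inside the curb with an even gap all round: dots at (229,147), (326,147), (323,227) and (232,227). The top view shows the stand empty and the bystanders where they were.

```bash
python3 - <<'E'
from plan import *
import pickle
c=pickle.load(open('w5.pkl','rb'))
Q=onplane(c,[(229,147),(326,147),(323,227),(232,227)],(0,0,.044)); u=np.array([np.cos(BY),np.sin(BY),0]); v=np.array([-u[1],u[0],0])
q=Q-BC; print(np.c_[q@u,q@v].round(4)); print(r.job_done())
E
```

```text
[[-0.0666  0.0581]
 [ 0.0689  0.0581]
 [ 0.0691 -0.0584]
 [-0.0669 -0.0583]]
the job is handed in; nothing more can be done
None
```

The aluminium cover now lies flat inside the bay's curb, and the job was handed in at about 20.5 s, well under the 61 s limit.

- **Grasp and lift:** I gripped the handle rib along the plate's normal, lifted the cover straight up off the stand and carried it over the rack and bottle. The wrist force while holding it was about 5.8 N.
- **Edge first:** The lower edge went onto the near seat at 26° tilt. The vertical force changed from -5.7 N to +3.4 N, which confirmed contact.
- **Pivot:** I turned the cover about that edge, about 3 s of motion with the load steady at 4.5–5 N. It was pressed on the seat with about 14 N before I opened the jaws, then I backed straight up about 250 mm.

**Last checks:**
- **Cover position:** The four corner screws put it within about 1 mm of the bay's centre and square to it, at the height of a flat-lying plate.
- **Bystanders:** By eye in the final top view, those in sight had not moved and the stand was empty. The arm hid the jar and part of the bay there; the wrist view showed the jar standing and the whole cover.
- **Disagreement:** One wrist view before placing put the bay's edges 1–2 mm from my first measurement, so I moved the target 1 mm. The recess leaves about 10 mm of clearance on each side.

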